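Set the sample distance on a measuring slide and clamp it

ROBOT

A 7-joint arm with a two-finger parallel gripper is mounted at the origin on the work surface. World frame = base frame: x ahead of the robot, y to its left, z up, the work surface at z = 0. Lengths are in m, angles in rad, forces in N, time in s.
With the tool pointing down it reaches from about 0.35 to 0.9 m from the base axis. Payload 8.1 kg.
Tool frame: the origin (TCP) lies at the very end of the fingers, on their centre line; the grasp point (between the pads) lies 19 mm behind it; z points along the fingers, y is the line along which they close (so a half turn about z gives the same grasp; the last joint's range is limited). The gripper opens to 92 mm and grips with 3 to 60 N. Pads are 19 mm wide; open, the fingers measure 130 mm over their backs; the gripper's body (75 mm by 190 mm) begins 47 mm behind the grasp point.
Start: joints at [-1.433, 0.434, 0.025, 1.573, -0.012, 1.134, -0.075], TCP at [0.149, 0.607, 0.227] pointing down, gripper open.
Joint ranges: [-2.62, 2.62], [-0.44, 2.09], [-1.27, 1.32], [0.08, 2.57], [-1.32, 4.46], [0.12, 2], [-2.74, 2.74]. Speed limits (rad/s): [2.22, 2.22, 3.01, 3.01, 3.14, 3.14, 3.14].

INTERFACE

Orientations are given as a unit quaternion [w, x, y, z].
In Python, from bench import * gives the robot as it stands.
- The arm moves only by the shell command python3 -m pendant 'ROWS'. ROWS is a JSON object whose one key "commands" holds a list of rows, each an object of numbers: "tx", "ty", "tz": the shift along the tool's x, y, z in m; "turn": the turn about the tool's z in degrees; "claw": the opening, from -1 (shut) to 1 (fully open). A call has 1 to 20 rows; each row shifts and turns the commanded pose from where the row before left it, along the tool's axes as they then stand; what a row does not reach is not made up. A row lasts 1/10 s, in which the tool goes at most 50 mm and 8.59 degrees, less where a joint would pass 70% of its speed; a pose out of reach is approached as far as the arm can. A call with a gripper value outside its range is refused whole. The fingers move at their own pace and stop on an object; the grip force is fixed at half the most. Time passes only in rows, so rows that do not move let the fingers close. It gives the time, the measured TCP pose, the force, the opening and the grip force at its end, in the units of the state.
- get_obs(): the state, without advancing time (a new reading comes with each control period).
- grab_frame(name): name is "side" or "top" or "wrist"; returns a dict with "pixels" (420x560x3 uint8, red, green, blue), "vfov" (degrees; the focal length in pixels is half the picture's height over the tangent of half this angle, whatever the lens; pixels are square), "cx", "cy" (the principal point, pixels), "R" (3x3) and "t" (3): a world point X has camera coordinates R X + t. Camera axes: x right, y down, z forward; pixel columns grow to the right and rows downward; lengths in m; the calibration is good to about 2 mm. A picture is of the moment at which its call begins. There is no depth.
- close_job(): hands the job in; it is judged then, once.
The state is a dict: "t": time; "q": joint angles; "joint_velocities": joint speeds; "effort": joint torques, N m; "tcp_pos": TCP position; "tcp_rot": TCP orientation; "ft_force": force on the tool from outside, world axes, zero at the start; "ft_torque": the same for the moment, N m; "width": finger opening in m; "grip_force": force on a finger pad.
Only numpy, scipy, OpenCV 4.12 (cv2) and the standard library are available. Lean on these libraries where they do the work, as an engineer would, in place of code of your own. Each camera call takes 0.05 s, during which the arm holds its last target. There are 200 camera calls.

TASK

Stand the short sample jar upright in the middle of the round stage at the end of the measuring slide, without tipping it. Then draw the spring-loaded leg out by its side tab until its pointer is level with the marker on the scale, hold it there, and only then squeeze the cam lever fully shut against the leg, keeping the leg at the mark. Finish still holding: the closed hand keeps gripping the leg and the shut lever together; leave the marker and the other things on the bench where they are.

Things in the scene. Friction and masses are not known exactly. Their poses are not given: they have to be found in the camera images.
- jar: short pale clear screw-top jar with a white lid and paper label, 48 mm diameter, 85 mm tall (lid 43 mm across, from 69 mm up), about 130 to 250 g, standing on the bench to the right; origin at the centre of its underside, z up
- tall_bottle: bystander: tall clear bottle, 60 mm diameter, 160 mm tall; its place may be swapped with the jar's; origin at the centre of its underside
- mug: bystander: white ceramic mug, 80 mm diameter, 90 mm tall, on the far side; origin under its centre
- slide_box: bystander: flat grey closed box 90 x 120 x 35 mm on the far side; origin under its centre
- stand: fixed part of the measuring slide: aluminium tube ending in a black clamp collar (stand x -26 to 26, y -22 to 0, top 72 mm high), white reading head (y -130 to -60, top 138 mm), scale bar (x 80 to 102, y -30 to 120, top 30 mm). Origin on the bench under the leg's axis at the collar's mouth; +y the way the leg draws out, +x the tab and scale side, -x the lever side, z up
- leg: steel bar 22 mm wide (x -11 to 11), 18 mm high, axis 50 mm above the bench, sliding out of the collar along stand +y. Axes as the stand's; origin on the stand's origin when fully in. The closed lever does not hold it against its spring
- slide (a joint): how far the leg is drawn out of the collar, m: 0 fully in (start), at most 0.060; the marker calls for 0.022 to 0.040. A light spring (1.5 N when in, 3.5 N at 0.040) pulls it back in when nobody holds it
- pointer (a point): tip of the small flat aluminium pointer, 5 mm wide, on the outer end of the pull tab, 80 mm to +x of the leg axis and at leg y 46, 46 mm above the bench
- marker (a point): white index of the dark steel rider on the scale, 82 mm to +x of the leg axis; y axis parallel to stand y. The leg is at its mark when pointer and marker have the same y in the stand's frame. The rider stays where it is unless pushed hard (15 N)
- stage (a point): centre of the top face of the round white stage, 92 mm diameter, flat, carried by the leg at leg y 185, top 68 mm above the bench
- cam (a joint): angle of the cam lever, rad: 0 fully shut (parallel to the leg), starts 0.30 to 0.42 open, stop at 0.5; stays where it is left, turns with about 1 N at its end
- lever: black cam lever: paddle 8 mm thick, 85 mm long, z 35 to 65 mm, on a vertical hinge at the collar's -x side. Origin on the hinge axis at stand (-19, -6, 50) mm; its y axis runs along the paddle (y 6 to 91). Open, its free end stands out to stand -x; shut, it lies beside the leg (stand x -23 to -15), leg and lever together 34 mm across
- tab (a point): centre of the face to press on the black pull tab, a plate 8 mm thick at the leg's +x side (leg x 11 to 59, y 42 to 50, z 30 to 70). The point is at leg (35, 42, 50) mm. A finger put down beside the bar between collar and tab (42 mm apart when the leg is in) draws the leg out by pressing this face towards +y

How it is judged:
By the outcome, as a careful person would: the job done as asked, in the order asked, and still so for the second after the job is handed in, while the arm keeps its last pose, push and grip.
It also fails if it takes over 54 s, if anything falls off the work surface, if the arm or the gripper's body presses on something with over 40 N, if the wrist force passes 120 N, or if a joint passes its speed limit or range.

## Working session

There is one attempt and no reset: what is moved stays moved. The work goes in short steps, Python scripts to look and compute and a shell command to move; the robot and the scene stay as the last step left them, time stands still between calls to the robot, and variables do not carry over. Pictures are saved under pics/ and viewed, at most 10 in all, crops included, and the job is handed in when it is done.

```bash
ls; mkdir -p pics; python3 - <<'E'
from bench import *
import cv2,pickle
o=get_obs();print({k:o[k] for k in('t','tcp_pos','tcp_rot','width')})
for n in("top","side"):
    f=grab_frame(n);pickle.dump(f,open(f'pics/{n}0.pkl','wb'));cv2.imwrite(f'pics/{n}0.png',f['pixels'][:,:,::-1]);print(n,f['vfov'],f['cx'],f['cy'],f['R'],f['t'])
E
```

```text
pics
{'t': 0.0, 'tcp_pos': array([0.14896895, 0.60645548, 0.22595355]), 'tcp_rot': array([-3.38488338e-05,  1.20124043e-01,  9.92758580e-01, -7.83951887e-04]), 'width': 0.0920536567525315}
top 53.89536069181191 276.42059313474783 205.69267536514474 [[-0.01117573 -0.99992862  0.00422565]
 [-0.98952052  0.01045081 -0.14401359]
 [ 0.14395915 -0.00579083 -0.98956669]] [-0.02342139  0.6373417   0.98416182]
side 56.16970914354167 277.6947659065902 212.65403235341486 [[ 0.9980082  -0.0625837   0.00793146]
 [-0.03466528 -0.6491053  -0.75990831]
 [ 0.05270622  0.75811978 -0.64998189]] [-0.59648453  0.0407375   1.06162208]
```

View pics/top0.png

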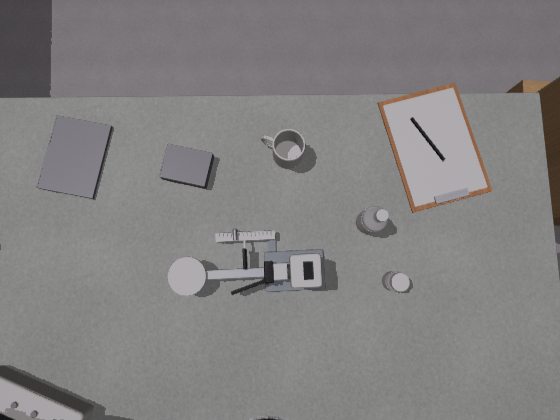

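View pics/side0.png

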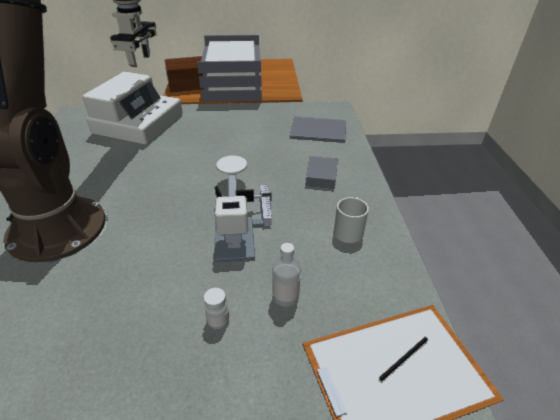

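The top view shows the stage at about (187,276), the leg running right to the collar at (268,272), the lever opening downward at (235,292), the tab at (245,258), the scale at (215–275,237) with the rider near (235,236), the jar lid at (400,283) and the bottle at (375,220). The side view shows the jar at (216,308). Next I'll zoom in to measure.

```bash
python3 - <<'E'
import cv2,pickle,numpy as np
f=pickle.load(open('pics/top0.pkl','rb'));p=f['pixels'][:,:,::-1]
a=cv2.resize(p[220:305,160:290],None,fx=6,fy=6,interpolation=cv2.INTER_CUBIC)
cv2.imwrite('pics/c1.png',a)
g=pickle.load(open('pics/side0.pkl','rb'))['pixels'][:,:,::-1]
b=cv2.resize(p[260:305,370:425],None,fx=7,fy=7,interpolation=cv2.INTER_CUBIC)
c=cv2.resize(g[280:335,190:245],None,fx=7,fy=7,interpolation=cv2.INTER_CUBIC)
o=np.zeros((400,780,3),np.uint8);o[:315,:385]=b;o[:385,390:775]=c;cv2.imwrite('pics/c2.png',o)
E
```

```text
(no output)
```

View pics/c1.png

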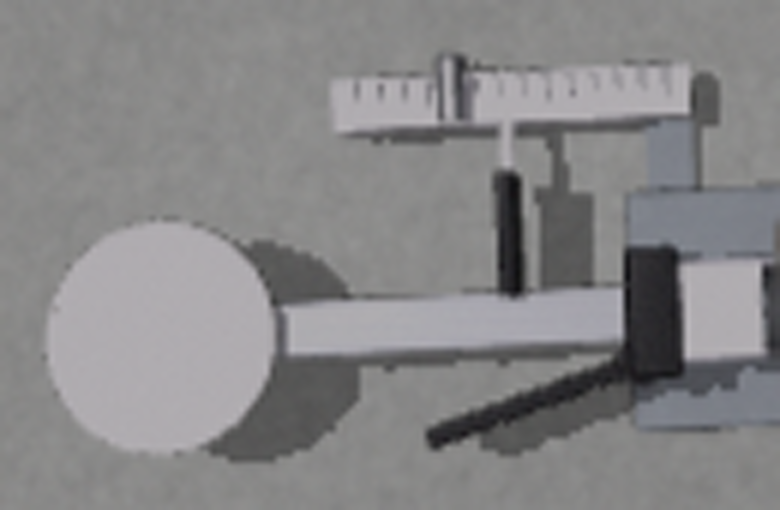

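View pics/c2.png

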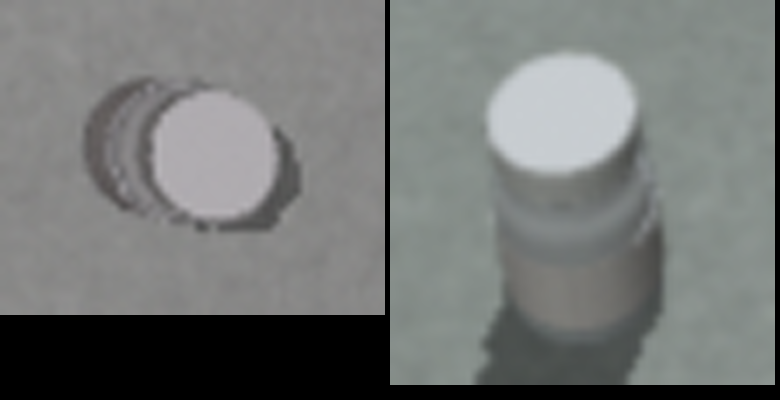

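The crops show the stage centre at crop (161,336). The scale bar's corners are at (331,80), (689,64), (691,113) and (335,130), the pointer is at x≈506, and the rider is at x≈452. The jar is upright, with its lid at top crop (213,153) and side crop (172,112).

```bash
cat >h.py <<'E'
import numpy as np,pickle,cv2
from scipy.optimize import least_squares
def foc(f):return 210/np.tan(np.radians(f['vfov']/2))
def proj(f,X):
    c=np.atleast_2d(X)@np.array(f['R']).T+f['t'];return c[:,:2]/c[:,2:]*foc(f)+[f['cx'],f['cy']]
def ray(f,uv,z):
    R=np.array(f['R']);C=-R.T@f['t'];d=R.T@np.array([(uv[0]-f['cx'])/foc(f),(uv[1]-f['cy'])/foc(f),1]);return C+d*(z-C[2])/d[2]
def S(p,X):
    c,s=np.cos(p[2]),np.sin(p[2]);X=np.atleast_2d(X);return np.c_[p[0]+c*X[:,0]-s*X[:,1],p[1]+s*X[:,0]+c*X[:,1],X[:,2]]
E
python3 - <<'E'
from h import *
f=pickle.load(open('pics/top0.pkl','rb'));g=pickle.load(open('pics/side0.pkl','rb'))
print('camC',-f['R'].T@f['t'],-g['R'].T@g['t'])
px=lambda c,s,o:(np.array(c)+.5)/s-.5+o
M=np.array([[0,185,68],[102,120,30],[102,-30,30],[80,-30,30],[80,46,46],[0,174-35,59]])/1e3
C=px([[161,336],[331,80],[689,64],[691,113],[506,123],[282,331]],6,[160,220])
r=least_squares(lambda p:(proj(f,S(p,M))-C)[:5].ravel(),[.6,.1,0])
p=r.x;print(p,np.round(r.fun.reshape(-1,2),2));np.save('p.npy',p)
print('stage',S(p,M[0]),ray(f,C[0],.068))
# side stage
gi=g['pixels'][150:180,205:260].astype(int);m=(gi.min(2)>185).astype(np.uint8)
n,l,st,ce=cv2.connectedComponentsWithStats(m);k=1+st[1:,4].argmax();uv=ce[k]+[205,150];print(st[k],'side stage',uv,ray(g,uv,.068))
inv=lambda X:((X[:2]-p[:2])@np.array([[np.cos(p[2]),-np.sin(p[2])],[np.sin(p[2]),np.cos(p[2])]]))
for nme,c in(('ptr',(506,140)),('ptrtip',(506,123))):print(nme,inv(ray(f,px(c,6,[160,220]),.046)))
for z in(.03,.04,.046,.05):print('rider L,c,R,white',z,[inv(ray(f,px(c,6,[160,220]),z)).round(4) for c in((437,85),(452,118),(467,85),(447,118))])
print('jar top',ray(f,px((213,153),7,[370,260]),.085),'side',ray(g,px((172,112),7,[190,280]),.085))
e=inv(ray(f,px((430,440),6,[160,220]),.065));print('lever end',e,np.arctan2(-(e[0]+.019),e[1]+.006))
E
```

```text
camC [ 0.48872185 -0.02438134  1.06577859] [ 0.54075454 -0.81572397  0.72572288]
[0.47468589 0.00138697 0.03781339] [[-0.17  0.15]
 [-0.06 -0.01]
 [ 0.01 -0.25]
 [ 0.1   0.34]
 [ 0.13 -0.24]]
stage [[0.46769208 0.18625472 0.068     ]] [0.46804897 0.18586733 0.068     ]
[ 12   6  29  16 365] side stage [231.15342466 163.44657534] [0.46859897 0.18603687 0.068     ]
ptr [0.07245739 0.04660213]
ptrtip [0.07941662 0.04633991]
rider L,c,R,white 0.03 [array([0.0977, 0.0757]), array([0.0836, 0.0699]), array([0.0971, 0.0632]), array([0.0837, 0.072 ])]
rider L,c,R,white 0.04 [array([0.0969, 0.0747]), array([0.083, 0.069]), array([0.0963, 0.0623]), array([0.0831, 0.071 ])]
rider L,c,R,white 0.046 [array([0.0964, 0.0741]), array([0.0825, 0.0684]), array([0.0958, 0.0618]), array([0.0826, 0.0705])]
rider L,c,R,white 0.05 [array([0.0961, 0.0737]), array([0.0823, 0.068 ]), array([0.0955, 0.0614]), array([0.0824, 0.0701])]
jar top [ 0.44927913 -0.3172685   0.085     ] side [ 0.44934004 -0.31706954  0.085     ]
lever end [-0.04551506  0.07973059] 0.299951924264331
```

```bash
python3 - <<'E'
from h import *
f=pickle.load(open('pics/top0.pkl','rb'));g=pickle.load(open('pics/side0.pkl','rb'))
print('cap',ray(f,(382,215),.16),ray(g,(287,247),.16))
j=np.array([.4493,-.3172]);b=ray(f,(382,215),.16)[:2]
d=b-j;print(d,np.hypot(*d),np.degrees(np.arctan2(d[1],d[0])))
tx=np.array([-.971,.2385]);ty=np.array([.2385,.971]);d=j-[.14897,.60646];print('to jar in start tool axes',d@tx,d@ty)
E
```

```text
cap [ 0.59723221 -0.26287717  0.16      ] [ 0.59864375 -0.26273848  0.16      ]
[0.14793221 0.05432283] 0.15759095191895972 20.163958147357558
to jar in start tool axes -0.51191334 -0.825245155
```

```bash
python3 -m pendant '{"commands":[{"tx":-0.025,"ty":-0.02},{"tx":-0.025,"ty":-0.02},{"tx":-0.025,"ty":-0.02},{"tx":-0.025,"ty":-0.02},{"tx":-0.025,"ty":-0.02},{"tx":-0.025,"ty":-0.02},{"tx":-0.025,"ty":-0.02},{"tx":-0.025,"ty":-0.02},{"tx":-0.025,"ty":-0.02},{"tx":-0.025,"ty":-0.02},{"tx":-0.025,"ty":-0.02},{"tx":-0.025,"ty":-0.02},{"tx":-0.025,"ty":-0.02},{"tx":-0.025,"ty":-0.02},{"tx":-0.025,"ty":-0.02},{"tx":-0.025,"ty":-0.02},{}]}'
cat >>h.py <<'E'
def tool(o,target):
    from scipy.spatial.transform import Rotation as Rt
    q=o['tcp_rot'];R=Rt.from_quat([q[1],q[2],q[3],q[0]]).as_matrix();return (R.T@(np.array(target)-o['tcp_pos'])).round(4), np.degrees(np.arctan2(R[1,1],R[0,1])).round(2)
E
python3 -c "
from bench import *
from h import *
print(tool(get_obs(),[.4493,-.3172,.227]))"
```

```text
(array([-5.120e-01, -8.254e-01,  3.000e-04]), np.float64(76.2))invalid input
```

```bash
python3 -m pendant '{"commands":[{"tx":-0.025,"ty":-0.02,"tz":0,"turn":0,"claw":1},{"tx":-0.025,"ty":-0.02,"tz":0,"turn":0,"claw":1},{"tx":-0.025,"ty":-0.02,"tz":0,"turn":0,"claw":1},{"tx":-0.025,"ty":-0.02,"tz":0,"turn":0,"claw":1},{"tx":-0.025,"ty":-0.02,"tz":0,"turn":0,"claw":1},{"tx":-0.025,"ty":-0.02,"tz":0,"turn":0,"claw":1},{"tx":-0.025,"ty":-0.02,"tz":0,"turn":0,"claw":1},{"tx":-0.025,"ty":-0.02,"tz":0,"turn":0,"claw":1},{"tx":-0.025,"ty":-0.02,"tz":0,"turn":0,"claw":1},{"tx":-0.025,"ty":-0.02,"tz":0,"turn":0,"claw":1},{"tx":-0.025,"ty":-0.02,"tz":0,"turn":0,"claw":1},{"tx":-0.025,"ty":-0.02,"tz":0,"turn":0,"claw":1},{"tx":-0.025,"ty":-0.02,"tz":0,"turn":0,"claw":1},{"tx":-0.025,"ty":-0.02,"tz":0,"turn":0,"claw":1},{"tx":-0.025,"ty":-0.02,"tz":0,"turn":0,"claw":1},{"tx":-0.025,"ty":-0.02,"tz":0,"turn":0,"claw":1}]}'
python3 -c "
from bench import *
from h import *
print(tool(get_obs(),[.4493,-.3172,.227]))"
```

```text
t: 1.7
tcp_pos: [0.4616, 0.1996, 0.2266]
tcp_rot: [-0.0, 0.12, 0.993, -0.0]
ft_force: [-0.2, 0.8, 0.5]
width: 0.092
grip_force: 0.0
(array([-1.113e-01, -5.048e-01, -4.000e-04]), np.float64(76.2))
```

Works with all keys given. Next, move to above the jar.

```bash
python3 -m pendant '{"commands":[{"tx":-0.0065,"ty":-0.03,"tz":0,"turn":0,"claw":1},{"tx":-0.0065,"ty":-0.03,"tz":0,"turn":0,"claw":1},{"tx":-0.0065,"ty":-0.03,"tz":0,"turn":0,"claw":1},{"tx":-0.0065,"ty":-0.03,"tz":0,"turn":0,"claw":1},{"tx":-0.0065,"ty":-0.03,"tz":0,"turn":0,"claw":1},{"tx":-0.0065,"ty":-0.03,"tz":0,"turn":0,"claw":1},{"tx":-0.0065,"ty":-0.03,"tz":0,"turn":0,"claw":1},{"tx":-0.0065,"ty":-0.03,"tz":0,"turn":0,"claw":1},{"tx":-0.0065,"ty":-0.03,"tz":0,"turn":0,"claw":1},{"tx":-0.0065,"ty":-0.03,"tz":0,"turn":0,"claw":1},{"tx":-0.0065,"ty":-0.03,"tz":0,"turn":0,"claw":1},{"tx":-0.0065,"ty":-0.03,"tz":0,"turn":0,"claw":1},{"tx":-0.0065,"ty":-0.03,"tz":0,"turn":0,"claw":1},{"tx":-0.0065,"ty":-0.03,"tz":0,"turn":0,"claw":1},{"tx":-0.0065,"ty":-0.03,"tz":0,"turn":0,"claw":1},{"tx":-0.0065,"ty":-0.03,"tz":0,"turn":0,"claw":1},{"tx":-0.0065,"ty":-0.025,"tz":0,"turn":0,"claw":1},{"tx":0,"ty":0,"tz":0,"turn":0,"claw":1}]}'
python3 -c "
from bench import *
from h import *
print(tool(get_obs(),[.4493,-.3172,.03]))"
```

```text
t: 3.5
tcp_pos: [0.4468, -0.3198, 0.2266]
tcp_rot: [-0.0, 0.122, 0.992, -0.001]
ft_force: [0.5, -0.4, -0.1]
width: 0.0921
grip_force: 0.0
(array([-0.0018,  0.0035,  0.1966]), np.float64(75.93))
```

```bash
python3 -m pendant '{"commands":[{"tx":-0.002,"ty":0.003,"tz":0.03,"turn":0,"claw":1},{"tx":0,"ty":0,"tz":0.03,"turn":0,"claw":1},{"tx":0,"ty":0,"tz":0.03,"turn":0,"claw":1},{"tx":0,"ty":0,"tz":0.03,"turn":0,"claw":1},{"tx":0,"ty":0,"tz":0.03,"turn":0,"claw":1},{"tx":0,"ty":0,"tz":0.03,"turn":0,"claw":1},{"tx":0,"ty":0,"tz":0.016,"turn":0,"claw":1},{"tx":0,"ty":0,"tz":0,"turn":0,"claw":1},{"tx":0,"ty":0,"tz":0,"turn":0,"claw":0},{"tx":0,"ty":0,"tz":0,"turn":0,"claw":-1},{"tx":0,"ty":0,"tz":0,"turn":0,"claw":-1},{"tx":0,"ty":0,"tz":0,"turn":0,"claw":-1},{"tx":0,"ty":0,"tz":0,"turn":0,"claw":-1},{"tx":0,"ty":0,"tz":0,"turn":0,"claw":-1},{"tx":0,"ty":0,"tz":0,"turn":0,"claw":-1},{"tx":0,"ty":0,"tz":0,"turn":0,"claw":-1}]}'

```

```text
t: 5.1
tcp_pos: [0.4508, -0.3143, 0.0311]
tcp_rot: [0.0, 0.12, 0.993, -0.0]
ft_force: [-0.7, -3.0, 5.5]
width: 0.047
grip_force: 30.0
```

```bash
python3 -m pendant '{"commands":[{"tx":0,"ty":0,"tz":-0.01,"turn":0,"claw":-1},{"tx":0,"ty":0,"tz":-0.02,"turn":0,"claw":-1},{"tx":0,"ty":0,"tz":-0.03,"turn":0,"claw":-1},{"tx":0,"ty":0,"tz":-0.03,"turn":0,"claw":-1},{"tx":0,"ty":0,"tz":-0.03,"turn":0,"claw":-1},{"tx":0,"ty":0,"tz":-0.03,"turn":0,"claw":-1},{"tx":0,"ty":0,"tz":-0.03,"turn":0,"claw":-1},{"tx":0,"ty":0,"tz":-0.02,"turn":0,"claw":-1},{"tx":0,"ty":0,"tz":0,"turn":0,"claw":-1}]}'
python3 - <<'E'
from bench import *
from h import *
print(tool(get_obs(),[.468,.186,.227]))
f=grab_frame('side');cv2.imwrite('pics/s2.png',cv2.resize(f['pixels'][170:330,130:330,::-1],None,fx=3,fy=3))
E
```

```text
t: 6.0
tcp_pos: [0.4516, -0.314, 0.2334]
tcp_rot: [0.002, 0.12, 0.993, -0.0]
ft_force: [0.6, 0.5, -2.8]
width: 0.0474
grip_force: 30.0
(array([0.1033, 0.4895, 0.0059]), np.float64(76.21))
```

View pics/s2.png

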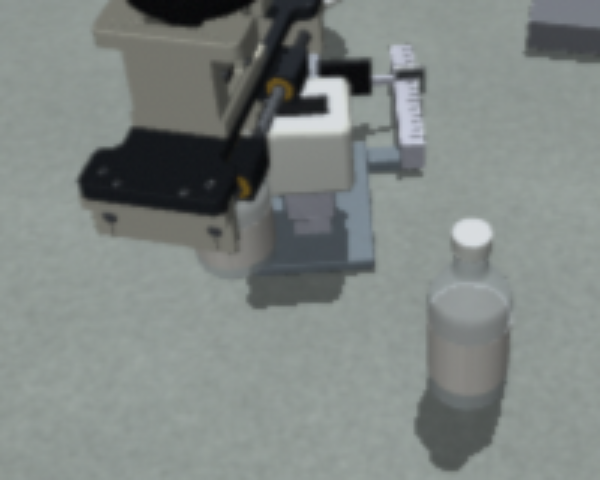

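The picture shows the jar hanging upright between the fingers at about (235,235), and the bottle has not moved. Now carry it over the stage.

```bash
python3 -m pendant '{"commands":[{"tx":0.003,"ty":0.0145,"tz":0,"turn":0,"claw":-1},{"tx":0.006,"ty":0.0275,"tz":0,"turn":0,"claw":-1},{"tx":0.006,"ty":0.0275,"tz":0,"turn":0,"claw":-1},{"tx":0.006,"ty":0.0275,"tz":0,"turn":0,"claw":-1},{"tx":0.006,"ty":0.0275,"tz":0,"turn":0,"claw":-1},{"tx":0.006,"ty":0.0275,"tz":0,"turn":0,"claw":-1},{"tx":0.006,"ty":0.0275,"tz":0,"turn":0,"claw":-1},{"tx":0.006,"ty":0.0275,"tz":0,"turn":0,"claw":-1},{"tx":0.006,"ty":0.0275,"tz":0,"turn":0,"claw":-1},{"tx":0.006,"ty":0.0275,"tz":0,"turn":0,"claw":-1},{"tx":0.006,"ty":0.0275,"tz":0,"turn":0,"claw":-1},{"tx":0.006,"ty":0.0275,"tz":0,"turn":0,"claw":-1},{"tx":0.006,"ty":0.0275,"tz":0,"turn":0,"claw":-1},{"tx":0.006,"ty":0.0275,"tz":0,"turn":0,"claw":-1},{"tx":0.006,"ty":0.0275,"tz":0,"turn":0,"claw":-1},{"tx":0.006,"ty":0.0275,"tz":0,"turn":0,"claw":-1},{"tx":0.006,"ty":0.0275,"tz":0,"turn":0,"claw":-1},{"tx":0.006,"ty":0.0275,"tz":0,"turn":0,"claw":-1},{"tx":0.002,"ty":0.01,"tz":0,"turn":0,"claw":-1},{"tx":0,"ty":0,"tz":0,"turn":0,"claw":-1}]}'
python3 - <<'E'
from bench import *
from h import *
print(tool(get_obs(),[.468,.186,.099]))
E
```

```text
t: 8.05
tcp_pos: [0.4631, 0.1909, 0.2293]
tcp_rot: [-0.001, 0.119, 0.993, -0.001]
ft_force: [-0.3, -1.1, -3.3]
width: 0.0473
grip_force: 30.0
(array([-0.0062, -0.0034,  0.1303]), np.float64(76.36))
```

```bash
python3 -m pendant '{"commands":[{"tx":-0.003,"ty":-0.0015,"tz":0.02,"turn":0,"claw":-1},{"tx":-0.003,"ty":-0.0015,"tz":0.03,"turn":0,"claw":-1},{"tx":0,"ty":0,"tz":0.03,"turn":0,"claw":-1},{"tx":0,"ty":0,"tz":0.02,"turn":0,"claw":-1},{"tx":0,"ty":0,"tz":0.01,"turn":0,"claw":-1},{"tx":0,"ty":0,"tz":0.01,"turn":0,"claw":-1},{"tx":0,"ty":0,"tz":0,"turn":0,"claw":-1},{"tx":0,"ty":0,"tz":0,"turn":0,"claw":-1}]}'
python3 - <<'E'
from bench import *
from h import *
print(tool(get_obs(),[.468,.186,.099]))
f=grab_frame('side');cv2.imwrite('pics/s3.png',cv2.resize(f['pixels'][100:220,170:310,::-1],None,fx=4,fy=4))
E
```

```text
t: 8.85
tcp_pos: [0.4697, 0.1853, 0.1113]
tcp_rot: [0.0, 0.12, 0.993, 0.0]
ft_force: [0.3, 0.2, -1.8]
width: 0.0474
grip_force: 30.0
(array([0.0018, 0.0003, 0.0123]), np.float64(76.17))
```

View pics/s3.png

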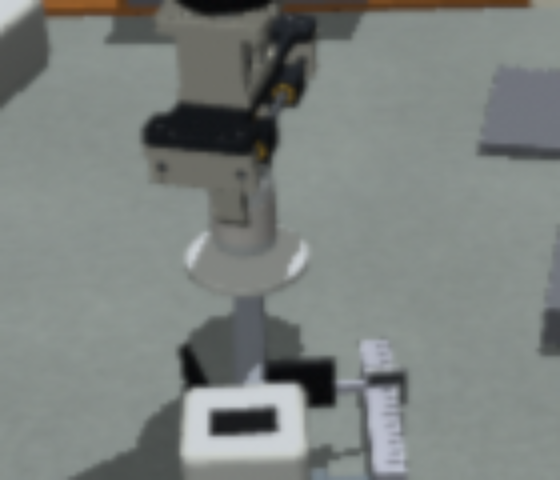

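The jar sits upright just above the stage, centred at about (247,250). Lower it gently.

```bash
python3 -m pendant '{"commands":[{"tx":0.0015,"ty":0,"tz":0.004,"turn":0,"claw":-1},{"tx":0,"ty":0,"tz":0.004,"turn":0,"claw":-1},{"tx":0,"ty":0,"tz":0.002,"turn":0,"claw":-1},{"tx":0,"ty":0,"tz":0,"turn":0,"claw":-1},{"tx":0,"ty":0,"tz":0,"turn":0,"claw":-1}]}';python3 -m pendant '{"commands":[{"tx":0,"ty":0,"tz":0.001,"turn":0,"claw":-1},{"tx":0,"ty":0,"tz":0,"turn":0,"claw":-1}]}'
```

```text
t: 9.4
tcp_pos: [0.4678, 0.1858, 0.1007]
tcp_rot: [-0.0, 0.12, 0.993, -0.0]
ft_force: [0.0, 0.0, -2.3]
width: 0.0471
grip_force: 30.0
t: 9.6
tcp_pos: [0.4678, 0.1858, 0.0997]
tcp_rot: [0.0, 0.12, 0.993, 0.0]
ft_force: [-0.8, 0.5, -2.1]
width: 0.0473
grip_force: 30.0
```

```bash
python3 -m pendant '{"commands":[{"tx":0,"ty":0,"tz":0.001,"turn":0,"claw":-1},{"tx":0,"ty":0,"tz":0,"turn":0,"claw":-1}]}'
```

```text
t: 9.8
tcp_pos: [0.4679, 0.1858, 0.0991]
tcp_rot: [0.0, 0.12, 0.993, 0.0]
ft_force: [-1.8, -0.8, 2.7]
width: 0.0475
grip_force: 30.0
```

```bash
python3 -m pendant '{"commands":[{"tx":0,"ty":0,"tz":0,"turn":0,"claw":0.1},{"tx":0,"ty":0,"tz":0,"turn":0,"claw":0.2},{"tx":0,"ty":0,"tz":0,"turn":0,"claw":0.4},{"tx":0,"ty":0,"tz":0,"turn":0,"claw":0.5},{"tx":0,"ty":0,"tz":0,"turn":0,"claw":0.5},{"tx":0,"ty":0,"tz":-0.01,"turn":0,"claw":0.5},{"tx":0,"ty":0,"tz":-0.02,"turn":0,"claw":0.5},{"tx":0,"ty":0,"tz":-0.03,"turn":0,"claw":0.5},{"tx":0,"ty":0,"tz":-0.03,"turn":0,"claw":0.5},{"tx":0,"ty":0,"tz":-0.03,"turn":0,"claw":0.5},{"tx":0,"ty":0,"tz":-0.01,"turn":0,"claw":0.5},{"tx":0,"ty":0,"tz":0,"turn":0,"claw":0.5}]}'
python3 - <<'E'
from bench import *
from h import *
p=np.load('p.npy')
X=S(p,[-.006,.026,.2])[0];print(X,tool(get_obs(),X),'want',np.degrees(p[2]))
E
```

```text
t: 11.0
tcp_pos: [0.4686, 0.1862, 0.2305]
tcp_rot: [0.001, 0.12, 0.993, 0.001]
ft_force: [-0.1, -0.3, -1.4]
width: 0.0686
grip_force: 0.0
[0.46770726 0.02714156 0.2       ] (array([-0.0369, -0.1547,  0.0302]), np.float64(76.2)) want 2.166547449886322
```

```bash
python3 -m pendant '{"commands":[{"tx":-0.0037,"ty":-0.0155,"tz":0,"turn":0,"claw":1},{"tx":-0.0037,"ty":-0.0155,"tz":0,"turn":0,"claw":1},{"tx":-0.0037,"ty":-0.0155,"tz":0,"turn":0,"claw":1},{"tx":-0.0037,"ty":-0.0155,"tz":0,"turn":0,"claw":1},{"tx":-0.0037,"ty":-0.0155,"tz":0,"turn":0,"claw":1},{"tx":-0.0037,"ty":-0.0155,"tz":0,"turn":0,"claw":1},{"tx":-0.0037,"ty":-0.0155,"tz":0,"turn":0,"claw":1},{"tx":-0.0037,"ty":-0.0155,"tz":0,"turn":0,"claw":1},{"tx":-0.0037,"ty":-0.0155,"tz":0,"turn":0,"claw":1},{"tx":-0.0037,"ty":-0.0155,"tz":0,"turn":0,"claw":1},{"tx":0,"ty":0,"tz":0,"turn":8.2,"claw":1},{"tx":0,"ty":0,"tz":0,"turn":8.2,"claw":1},{"tx":0,"ty":0,"tz":0,"turn":8.2,"claw":1},{"tx":0,"ty":0,"tz":0,"turn":8.2,"claw":1},{"tx":0,"ty":0,"tz":0,"turn":8.2,"claw":1},{"tx":0,"ty":0,"tz":0,"turn":8.2,"claw":1},{"tx":0,"ty":0,"tz":0,"turn":8.2,"claw":1},{"tx":0,"ty":0,"tz":0,"turn":8.2,"claw":1},{"tx":0,"ty":0,"tz":0,"turn":8.4,"claw":1},{"tx":0,"ty":0,"tz":0,"turn":0,"claw":1}]}'
python3 - <<'E'
from bench import *
from h import *
p=np.load('p.npy')
for y in(.026,.022):
  X=S(p,[-.006,y,.032])[0];print(X,tool(get_obs(),X),'want',np.degrees(p[2]))
f=grab_frame('wrist');pickle.dump(f,open('pics/w.pkl','wb'));a=f['pixels'][:,:,::-1].copy()
M=np.array([[0,185,68],[80,46,46],[82,69,46],[59,42,70],[11,42,70],[40,35.5,30],[59,35.5,30],[-52,16,30],[102,120,30],[80,-30,30],[11,0,72]])/1e3
for u in proj(f,S(p,M)):cv2.circle(a,tuple(int(v) for v in u),2,(0,0,255),-1)
cv2.imwrite('pics/w1.png',a)
E
```

```text
t: 13.0
tcp_pos: [0.4661, 0.0251, 0.2282]
tcp_rot: [-0.0, 0.695, 0.719, -0.001]
ft_force: [0.4, 0.4, 0.5]
width: 0.092
grip_force: 0.0
[0.46770726 0.02714156 0.032     ] (array([0.0021, 0.0019, 0.1962]), np.float64(1.97)) want 2.166547449886322
[0.46785848 0.02314442 0.032     ] (array([-0.0019,  0.0019,  0.1962]), np.float64(1.97)) want 2.166547449886322
```

View pics/w1.png

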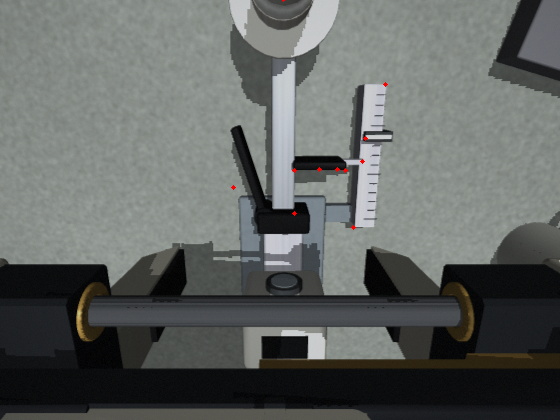

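Wrist view: the projected points land on the tab face, pointer tip (362,161) and scale corners, so the fit is good. The jar stands centred on the stage. The rider's white line is at row 136, around (366–392,136).

```bash
python3 - <<'E'
from h import *
f=pickle.load(open('pics/w.pkl','rb'));p=np.load('p.npy')
g=f['pixels'].astype(int).sum(2)//3
print(g[128:146,360:394:3]);print(g[156:168,344:366:3])
c,s=np.cos(p[2]),np.sin(p[2]);R=np.array([[c,-s],[s,c]])
inv=lambda X:((X[:2]-p[:2])@R)
for z in(.03,.038,.046,.052):print(z,inv(ray(f,(366,136.),z)),inv(ray(f,(390,136.),z)))
print('ptr',inv(ray(f,(359,161.5),.046)))
E
```

```text
[[ 49 202 204 202 200 197 195 201 138 139 135 139]
 [ 48 201 205 202 200 198 195 202  85 132 135 140]
 [ 43 202 204 202 200 195 194 200  29  61 109 138]
 [ 44 151  71  69  69  68  67  67  19  22  44 125]
 [ 43 123  48  57  54  56  56  58  59  57  59 121]
 [ 46 119  53  61  61  60  61  64  61  63  63 122]
 [ 45  66  58  61  63  85  91  93  92  95  92 125]
 [ 49  55 178 195 193 195 196 196 194 196 197 127]
 [ 61  56 188 205 205 204 204 205 204 204 204 127]
 [ 73  45 196 205 205 204 204 203 204 204 204 134]
 [ 77  44 196 205 204 203 204 205 204 205 204 134]
 [ 86  43  85  89  88  87  88  89  74  73  75 134]
 [ 91  43  52  54  54  56  55  53  52  55  49 131]
 [119 107  54  57  53  54  53  60  61  60  64 128]
 [130 112 110 107 105 101 102 115 135 141 134 131]
 [134 112 115 111 110 108 111 120 141 149 144 132]
 [139 194 198 194 191 108 109 105 139 147 146 134]
 [147 203 204 202 162  96  96 154 137 146 147 139]]
[[143 152 103  57  46 127 201 203]
 [143 148  81  58  48 134 202 205]
 [120 121  83  71  65 117 172 205]
 [115 114 112 109 110 114 122 203]
 [166 191 190 191 190 190 189 204]
 [ 54 197 198 198 196 198 196 205]
 [ 14 198 199 197 197 198 198 204]
 [ 34 187 197 196 198 197 198 205]
 [ 38 175 173 169 166 189 198 202]
 [ 32 142  94  72  71 174 202 203]
 [ 26 134  77  51  48 176 202 204]
 [ 21  88  76  51  49 179 203 204]]
0.03 [0.08609597 0.06983217] [0.11072862 0.06973455]
0.038 [0.08400464 0.07057375] [0.10808457 0.07047832]
0.046 [0.0819133  0.07131533] [0.10544052 0.07122209]
0.052 [0.0803448  0.07187152] [0.10345748 0.07177992]
ptr [0.07677046 0.04621878]
```

```bash
python3 - <<'E'
from h import *
f=pickle.load(open('pics/w.pkl','rb'));print('cam',-f['R'].T@f['t'],f['R'][2],'tcp .4661 .0251 .2282')
E
python3 -m pendant '{"commands":[{"tx":-0.001,"ty":0.002,"tz":0,"turn":-0.2,"claw":1},{"tx":0,"ty":0,"tz":0.02,"turn":0,"claw":1},{"tx":0,"ty":0,"tz":0.02,"turn":0,"claw":1},{"tx":0,"ty":0,"tz":0.02,"turn":0,"claw":1},{"tx":0,"ty":0,"tz":0.02,"turn":0,"claw":1},{"tx":0,"ty":0,"tz":0.02,"turn":0,"claw":1},{"tx":0,"ty":0,"tz":0,"turn":0,"claw":1}]}'
python3 - <<'E'
from bench import *
from h import *
p=np.load('p.npy')
X=S(p,[-.006,.023,.032])[0];print(X,tool(get_obs(),X),'want',np.degrees(p[2]))
E
```

```text
cam [0.46369306 0.10392685 0.38653558] [ 0.00910892 -0.2937489  -0.95583922] tcp .4661 .0251 .2282
t: 13.75
tcp_pos: [0.4672, 0.0249, 0.1268]
tcp_rot: [-0.001, 0.691, 0.723, -0.002]
ft_force: [0.4, -0.2, 0.3]
width: 0.0919
grip_force: 0.0
[0.46782068 0.0241437  0.032     ] (array([-0.0007,  0.001 ,  0.0948]), np.float64(2.54)) want 2.166547449886322
```

```bash
python3 -m pendant '{"commands":[{"tx":-0.001,"ty":0.001,"tz":0.02,"turn":0,"claw":1},{"tx":0,"ty":0,"tz":0.02,"turn":0,"claw":1},{"tx":0,"ty":0,"tz":0.02,"turn":0,"claw":1},{"tx":0,"ty":0,"tz":0.02,"turn":0,"claw":1},{"tx":0,"ty":0,"tz":0.015,"turn":0,"claw":1},{"tx":0,"ty":0,"tz":0,"turn":0,"claw":1},{"tx":0,"ty":0,"tz":0,"turn":0,"claw":1}]}'
python3 - <<'E'
from bench import *
from h import *
p=np.load('p.npy')
X=S(p,[-.006,.057,.032])[0];print(X,tool(get_obs(),X),'want',np.degrees(p[2]))
E
```

```text
t: 14.45
tcp_pos: [0.4703, 0.0244, 0.0345]
tcp_rot: [0.0, 0.692, 0.722, 0.0]
ft_force: [0.6, -0.1, 0.5]
width: 0.0916
grip_force: 0.0
[0.46653533 0.0581194  0.032     ] (array([ 0.0339, -0.0024,  0.0025]), np.float64(2.44)) want 2.166547449886322
```

```bash
python3 -m pendant '{"commands":[{"tx":0.002,"ty":-0.0024,"tz":0,"turn":0.2,"claw":1},{"tx":0.002,"ty":0,"tz":0,"turn":0,"claw":1},{"tx":0.002,"ty":0,"tz":0,"turn":0,"claw":1},{"tx":0.002,"ty":0,"tz":0,"turn":0,"claw":1},{"tx":0.002,"ty":0,"tz":0,"turn":0,"claw":1},{"tx":0.002,"ty":0,"tz":0,"turn":0,"claw":1},{"tx":0.002,"ty":0,"tz":0,"turn":0,"claw":1},{"tx":0.002,"ty":0,"tz":0,"turn":0,"claw":1},{"tx":0.002,"ty":0,"tz":0,"turn":0,"claw":1},{"tx":0.002,"ty":0,"tz":0,"turn":0,"claw":1},{"tx":0.002,"ty":0,"tz":0,"turn":0,"claw":1},{"tx":0.002,"ty":0,"tz":0,"turn":0,"claw":1},{"tx":0.002,"ty":0,"tz":0,"turn":0,"claw":1},{"tx":0.002,"ty":0,"tz":0,"turn":0,"claw":1},{"tx":0.002,"ty":0,"tz":0,"turn":0,"claw":1},{"tx":0,"ty":0,"tz":0,"turn":0,"claw":1},{"tx":0,"ty":0,"tz":0,"turn":0,"claw":1}]}'
cat >look.py <<'E'
from bench import *
from h import *
import sys
p=np.load('p.npy')
X=S(p,[-.006,.057,.032])[0];print(X,tool(get_obs(),X),'want',np.degrees(p[2]))
f=grab_frame('wrist');pickle.dump(f,open('pics/w.pkl','wb'))
u=proj(f,S(p,[[.080,.0707,.046]]))[0];print(u)
x0,y0=[int(v) for v in np.clip(u-[200,100],[0,0],[360,270])];print(x0,y0)
cv2.imwrite(sys.argv[1],cv2.resize(f['pixels'][y0:y0+150,x0:x0+200,::-1],None,fx=4,fy=4,interpolation=cv2.INTER_CUBIC)) if len(sys.argv)<3 else cv2.imwrite(sys.argv[1],f['pixels'][:,:,::-1])
E
python3 look.py pics/l1.png full
```

```text
t: 16.15
tcp_pos: [0.4662, 0.0546, 0.0337]
tcp_rot: [-0.0, 0.693, 0.721, -0.0]
ft_force: [1.8, -1.3, 0.4]
width: 0.0919
grip_force: 1.1
[0.46653533 0.0581194  0.032     ] (array([0.0035, 0.0005, 0.0017]), np.float64(2.22)) want 2.166547449886322
[461.60500112 242.3588319 ]
261 142
```

View pics/l1.png

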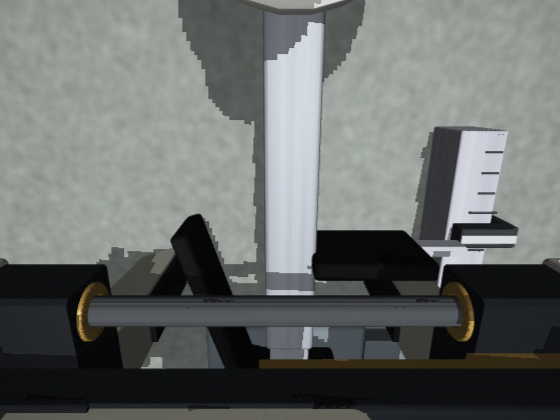

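The tab is against the finger. The pointer (about (437,243)) is just short of the rider's white index (about (490,239)), and the lever end at (190,220) is free of the left finger. I'll measure the gap numerically.

```bash
cat >m.py <<'E'
from h import *
f=pickle.load(open('pics/w.pkl','rb'));p=np.load('p.npy')
c,s=np.cos(p[2]),np.sin(p[2]);R=np.array([[c,-s],[s,c]])
inv=lambda X:((X[:2]-p[:2])@R)
g=f['pixels'].astype(int).sum(2)//3
print('rows 228..259');print(np.c_[np.arange(226,260),g[226:260,416:516:5]])
E
python3 m.py
```

```text
rows 228..259
[[226  89  61  53  52  55  51  97 212  15  26  26  25  25  28  26  24  26
   26  31  28]
 [227  90  59  56  53  54  53 110 121  17  28  30  27  28  28  27  28  28
   26  27  28]
 [228  88  56  54  52  53  53 120 103  12  25  28  26  26  27  28  27  21
   19  17  18]
 [229  88  58  56  54  54  53 135  75  14  20  49  49  50  50  49  50  47
   49  47  49]
 [230  90  64  54  53  54  53 146  70  16  29  61  61  61  61  59  60  61
   60  62  61]
 [231  90  54  54  53  52  53 155  65  16  32  63  66  65  65  66  65  67
   67  65  63]
 [232  91  55  54  55  54  52 161  62  15  35  67  66  64  65  68  66  65
   65  65  65]
 [233  92  52  55  54  52  53 165  50  14  37  64  66  65  65  65  65  66
   66  65  66]
 [234  90  53  55  54  54  53 172  48  17  42  63  62  64  65  65  65  65
   64  65  66]
 [235  90  53  54  54  53  54 178  36  14  63 102 102 100 101 101 101 101
  102 101 100]
 [236  88  53  53  54  55  54 185  27  16  64 212 212 212 211 211 211 211
  210 209 210]
 [237  90  51  55  55  52  54 189  24  16  91 220 221 220 220 220 220 220
  219 220 219]
 [238  85  55  53 
[... 1240 characters left out ...]
0 104 211 120 121 121 207 208 209 209 205 204 209 150 146 153
  153 146 151]
 [253   8   8  26 211 121 122 121 209 210 209 209 206 206 211 153 150 152
  151 145 152]
 [254   8   6   9 211 121 121 121 209 209 209 208 205 204 210 153 152 154
  151 145 150]
 [255   7   5   6 210 119 122 119 209 208 209 209 204 206 209 157 157 155
  152 145 150]
 [256   6   3   6 164 107 112 142 210 209 210 208 204 207 210 159 161 157
  154 145 148]
 [257   5   4   5  53  61  94 206 215 213 211 209 205 207 211 161 160 158
  153 147 147]
 [258   5   5   6   7  53 102 213 215 215 212 208 205 205 212 162 163 160
  151 149 149]
 [259   0   4   2   4  53 117 213 215 213 210 209 204 208 212 162 164 159
  151 150 151]]
```

```bash
cat >>m.py <<'E'
E
python3 - <<'E'
exec(open('m.py').read().split("print('rows")[0])
for z in(.04,.046,.05):print(z,'ptr',[inv(ray(f,(440,r),z)).round(4) for r in(246.6,251.4,256.2)],'mark',[inv(ray(f,(470,r),z)).round(4) for r in(235.8,239.5,243.3)])
E
```

```text
0.04 ptr [array([0.0735, 0.066 ]), array([0.0738, 0.0634]), array([0.0742, 0.0609])] mark [array([0.087 , 0.0716]), array([0.0873, 0.0697]), array([0.0877, 0.0677])]
0.046 ptr [array([0.0703, 0.0686]), array([0.0707, 0.0661]), array([0.071 , 0.0637])] mark [array([0.0833, 0.074 ]), array([0.0836, 0.0721]), array([0.084 , 0.0702])]
0.05 ptr [array([0.0682, 0.0703]), array([0.0685, 0.068 ]), array([0.0689, 0.0656])] mark [array([0.0809, 0.0756]), array([0.0812, 0.0738]), array([0.0815, 0.0719])]
```

```bash
python3 -m pendant '{"commands":[{"tx":0.0015,"ty":0.0005,"tz":0.0005,"turn":0,"claw":1},{"tx":0.0015,"ty":0,"tz":0.0005,"turn":0,"claw":1},{"tx":0.001,"ty":0,"tz":0.0005,"turn":0,"claw":1},{"tx":0,"ty":0,"tz":0,"turn":0,"claw":1},{"tx":0,"ty":0,"tz":0,"turn":0,"claw":1}]}'
python3 - <<'E'
from bench import *
from h import *
p=np.load('p.npy')
X=S(p,[-.006,.057,.032])[0];print(tool(get_obs(),X))
T=[]
for n,h in(('wrist',.003),('side',.003),('top',.003)):
    f=grab_frame(n);pickle.dump(f,open(f'pics/{n}2.pkl','wb'));u=proj(f,S(p,[[.080,.0707,.046]]))[0];print(n,u)
    w=25 if n!='wrist' else 50
    c=cv2.getRectSubPix(f['pixels'][:,:,::-1].copy(),(2*w,2*w),tuple(float(v) for v in u));T.append(cv2.resize(c,(260,260),interpolation=cv2.INTER_NEAREST))
cv2.imwrite('pics/t2.png',np.hstack(T))
E
```

```text
t: 16.7
tcp_pos: [0.4663, 0.0586, 0.032]
tcp_rot: [-0.0, 0.693, 0.721, -0.0]
ft_force: [-0.7, -2.0, -1.1]
width: 0.0922
grip_force: 1.2
(array([-0.0005,  0.0002,  0.    ]), np.float64(2.22))
wrist [461.50226783 251.67908742]
side [260.10376008 190.79785976]
top [234.02297352 240.32884308]
```

View pics/t2.png

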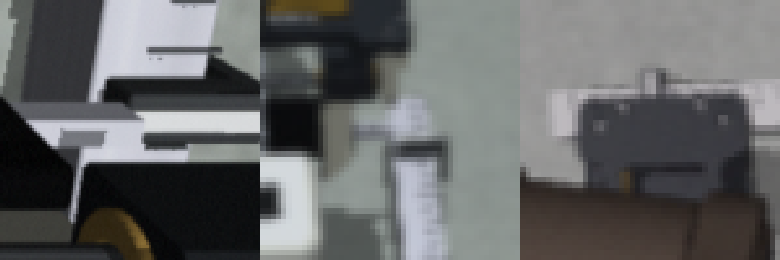

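```bash
python3 - <<'E'
from h import *
p=np.load('p.npy')
f=pickle.load(open('pics/side2.pkl','rb'));f0=pickle.load(open('pics/side0.pkl','rb'))
for n,y0 in((f,'now'),(f0,'start')):
    g=n['pixels'].astype(int).sum(2)//3;print(y0);print(np.c_[np.arange(180,204),g[180:204,248:275]])
for z in(.03,.038,.042,.046,.05):print(z,[proj(f,S(p,[[x,y,z]]))[0].round(1).tolist() for x,y in((.082,.0707),(.102,.0707),(.078,.0705),(.078,.0455))])
E
```

```text
now
[[180  29  27  28  29  29  27  25  25  28  45  66  99 107 112 134 141 143
  145 145 144 143 143 144 145 145 144 145]
 [181  25  22  23  24  24  24  22  22  25  38  60  97 107 113 137 145 147
  146 147 146 146 146 145 145 145 145 144]
 [182  22  21  22  21  22  21  21  22  23  33  61  98 108 113 137 145 147
  147 149 148 148 147 145 145 146 146 144]
 [183  25  21  22  22  23  21  22  22  23  36  74 100 107 113 138 145 146
  145 147 149 150 149 147 147 147 146 145]
 [184  27  22  22  21  21  21  25  26  29  56  99 106  99 111 142 150 148
  137 140 145 147 147 147 148 147 148 147]
 [185  34  38  39  39  39  41  60  64  66  87 118 102  85 110 167 179 177
  174 172 147 144 145 146 147 148 149 148]
 [186  75  92  95  96  96 102 125 132 134 136 141 128 122 139 179 186 161
  164 162 142 143 145 145 147 148 150 149]
 [187  97 105 106 107 109 126 143 147 148 148 149 150 174 184 190 190 179
  177 177 160 148 145 146 146 147 147 147]
 [188 101 107 107 108 110 128 145 150 151 151 151 153 169 188 193 190 173
  155 165 173 154 145 145 144 144 146 147]
 [189 102 107 108 108 110 129 148 161 162 1
[... 4180 characters left out ...]
1  43  44  52  55  58  80 126 137 137 137 133 102  82  97 167 185 187
  183 165 146 141 127 109 119 131 133 133]
 [202 121 121 121 122 124 128 137 139 139 139 138 129  95  92 166 186 187
  183 175 169 166 146 129 131 134 133 133]
 [203 137 136 134 135 137 138 140 140 140 139 138 134  98  87 167 187 186
  169 149 142 142 132 109 127 136 136 136]]
0.03 [[260.9, 195.2], [267.9, 194.8], [259.5, 195.3], [260.1, 200.8]]
0.038 [[260.9, 193.0], [267.8, 192.6], [259.5, 193.1], [260.0, 198.5]]
0.042 [[260.8, 191.9], [267.8, 191.5], [259.4, 192.0], [260.0, 197.4]]
0.046 [[260.8, 190.8], [267.8, 190.4], [259.4, 190.9], [260.0, 196.3]]
0.05 [[260.8, 189.6], [267.8, 189.3], [259.4, 189.8], [260.0, 195.2]]
```

```bash
python3 - <<'E'
from h import *
f=pickle.load(open('pics/wrist2.pkl','rb'));p=np.load('p.npy')
c,s=np.cos(p[2]),np.sin(p[2]);R=np.array([[c,-s],[s,c]])
inv=lambda X:((X[:2]-p[:2])@R)
g=f['pixels'].astype(int).sum(2)//3
cols=[424,428,432,444,448,452,456,460,464,468,476,490];print(np.c_[np.arange(238,268),g[238:268,cols]])
f0=pickle.load(open('pics/top0.pkl','rb'));g=f0['pixels'].astype(int).sum(2)//3;print(g[226:244,228:242])
for z in (.03,.042,.048):print(proj(f0,S(p,[[.09,.0704,z]])))
E
```

```text
[[238  57  53  52  54 207  21   9  18  48  49  49  49]
 [239  56  54  53  51 206  16  15  16  59  58  60  60]
 [240  55  53  54  52 207  17  14  17  64  64  66  65]
 [241  83  82  83  80 127  68  68  21  63  64  65  64]
 [242  96  95  96  95  98  93  93  40  64  64  65  65]
 [243  96  96  95  96  94  94  95  80  65  62  64  63]
 [244  97  98  96  94  95  94  94  94 100 102 103 100]
 [245  94  95  96  98  95  95  95  95 191 211 210 210]
 [246  94  94  96  96  94  96  95  94 131 219 218 217]
 [247  92  91  92  90  91  91  89  91  94 220 219 217]
 [248 173 175 174 175 174 173 173 172 173 218 219 218]
 [249 206 205 207 205 206 205 204 205 205 218 220 218]
 [250 190 209 208 208 208 207 207 206 206 218 218 218]
 [251 103 208 207 208 208 208 206 207 207 219 219 219]
 [252  24 209 208 135 134 136 207 208 208 189 180 181]
 [253   6 210 209 119 120 183 207 207 206  85  82  82]
 [254   8 191 209 121 120 188 206 208 207  60  60  61]
 [255   6 102 209 119 119 188 208 208 207  58  59  59]
 [256   5  24 209 119 119 189 209 207 208  46  49  48]
 [257   4   4 210 118 121 204 208 207 207  62  37 134]

[... 1003 characters left out ...]
14 118 131 174 175]
 [174 174 171 129 135  98 171 126  61  97 113 124 175 173]
 [174 174 173 133 164  99 172 126  73  93 117 151 175 174]
 [173 174 172 135 170  97 172 145  77  95 122 171 174 175]
 [175 174 172 152 170  97 172 149  77  96 122 174 175 174]
 [174 175 174 171 171  95 174 149  80  96 125 174 174 175]
 [175 173 174 175 170  95 157 150  83  96 122 174 174 174]
 [174 173 174 175 172 136 145 143 134 126 129 154 155 152]
 [105 108 108  99 100  85  94  91  93  90  92  99  96  97]
 [ 85  85  84  79  80  84  84  85  86  86  88  85  85  84]
 [ 90  90  85  87  86  94 134 133 131 132 131 132 128 131]]
[[234.62773258 236.71961854]]
[[234.16311319 236.3819747 ]]
[[233.92673522 236.21019633]]
```

Pointer and marker agree to about 0.5 mm (slide ≈ 0.025). Now squeeze the lever while holding.

```bash
python3 -m pendant '{"commands":[{"tx":0,"ty":0,"tz":0,"turn":0,"claw":0.8},{"tx":0,"ty":0,"tz":0,"turn":0,"claw":0.6},{"tx":0,"ty":0,"tz":0,"turn":0,"claw":0.4},{"tx":0,"ty":0,"tz":0,"turn":0,"claw":0.2},{"tx":0,"ty":0,"tz":0,"turn":0,"claw":0.1},{"tx":0,"ty":0,"tz":0,"turn":0,"claw":0},{"tx":0,"ty":0,"tz":0,"turn":0,"claw":-0.1},{"tx":0,"ty":0,"tz":0,"turn":0,"claw":-0.2},{"tx":0,"ty":0,"tz":0,"turn":0,"claw":-0.3},{"tx":0,"ty":0,"tz":0,"turn":0,"claw":-1},{"tx":0,"ty":0,"tz":0,"turn":0,"claw":-1},{"tx":0,"ty":0,"tz":0,"turn":0,"claw":-1},{"tx":0,"ty":0,"tz":0,"turn":0,"claw":-1},{"tx":0,"ty":0,"tz":0,"turn":0,"claw":-1},{"tx":0,"ty":0,"tz":0,"turn":0,"claw":-1}]}'
python3 look.py pics/l3.png full
```

```text
t: 18.35
tcp_pos: [0.4669, 0.0585, 0.0323]
tcp_rot: [0.0, 0.693, 0.721, 0.0]
ft_force: [3.6, -2.0, -4.0]
width: 0.0332
grip_force: 30.5
[0.46653533 0.0581194  0.032     ] (array([-0.0004, -0.0004,  0.0003]), np.float64(2.2)) want 2.166547449886322
[459.88565084 251.24336502]
259 151
```

View pics/l3.png

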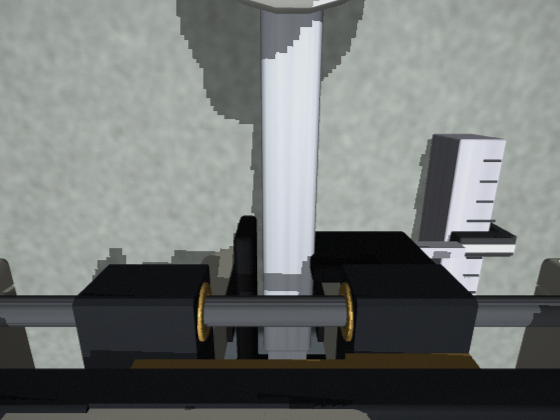

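```bash
python3 - <<'E'
from h import *
f=pickle.load(open('pics/w.pkl','rb'))
g=f['pixels'].astype(int).sum(2)//3
cols=[424,428,432,444,448,452,456,460,464,468,476,490];print(np.c_[np.arange(238,262),g[238:262,cols]])
E
```

```text
[[238  57  55  58 124 165  18  17  40  60  61  61  60]
 [239  58  55  57 136 132  16  15  47  65  68  66  67]
 [240  58  57  58 147 128  17  16  50  71  69  69  69]
 [241  89  89  91 121 111  74  73  49  70  69  68  70]
 [242 103 102 102 103 104 100 100  50  70  69  68  68]
 [243 104 102 102 104 102 101 102  75  68  67  68  69]
 [244 102 101 103 103 102 100 101 102 147 149 148 147]
 [245 103 103 101 101 100 100 102 100 224 224 222 222]
 [246  67  67 102 101  98 101  99  99 219 228 228 227]
 [247  95  94  99  96  97  97  96  97 138 228 228 227]
 [248 211 210 212 209 209 209 208 210 210 228 228 227]
 [249 220 219 220 219 219 219 219 218 218 227 228 228]
 [250 220 220 220 219 219 218 218 218 218 227 227 227]
 [251 209 220 220 144 218 219 218 217 218 228 228 227]
 [252 150 220 220 127 142 217 218 218 218 162 164 149]
 [253  41 219 219 128 127 218 217 217 196  79  80  75]
 [254  10 219 220 127 128 219 218 219 174  64  63  66]
 [255   9 208 220 128 128 218 219 218 152  64  63  64]
 [256   6 151 172 126 129 218 218 219 185  75  76  89]
 [257  10  42 164 128 128 218 218 219 214  61  62 147]
 [258   6   9  95 194 194 223 221 219 218  70  70 155]
 [259   7   7  58 220 219 225 221 221 217 208 205 156]
 [260   8   9  38 221 220 225 221 220 218 216 216 161]
 [261   9  10  11 221 220 224 221 220 218 217 216 164]]
```

The lever lies parallel to the leg, 33 mm across, with a 30 N grip and the pointer alignment unchanged. One numeric check of the jar before handing in.

```bash
python3 -m pendant '{"commands":[{"tx":0,"ty":0,"tz":0,"turn":0,"claw":-1},{"tx":0,"ty":0,"tz":0,"turn":0,"claw":-1},{"tx":0,"ty":0,"tz":0,"turn":0,"claw":-1},{"tx":0,"ty":0,"tz":0,"turn":0,"claw":-1},{"tx":0,"ty":0,"tz":0,"turn":0,"claw":-1}]}'
python3 - <<'E'
from bench import *
from h import *
p=np.load('p.npy');c,s=np.cos(p[2]),np.sin(p[2]);R=np.array([[c,-s],[s,c]])
for n in('top','side'):
    f=grab_frame(n);g=f['pixels'].astype(int).min(2);u=proj(f,S(p,[[0,.21,.153]]))[0];x,y=u.astype(int);print(n,u)
    m=(g[y-30:y+30,x-40:x+40]>165).astype(np.uint8);k,l,st,ce=cv2.connectedComponentsWithStats(m)
    for i in range(1,k):
        if st[i,4]>40:q=ce[i]+[x-40,y-30];print(st[i],q,'lid->stand',(ray(f,q,.153)[:2]-p[:2])@R,'stage->',(ray(f,q,.068)[:2]-p[:2])@R)
E
```

```text
t: 18.9
tcp_pos: [0.4669, 0.0585, 0.0323]
tcp_rot: [0.0, 0.693, 0.721, 0.0]
ft_force: [6.1, -3.0, -3.8]
width: 0.0334
grip_force: 30.4
top [166.47165429 277.23814713]
[ 31  11  32  38 654] [169.72171254 274.95718654] lid->stand [0.00455195 0.20288695] stage-> [0.00376042 0.22422754]
side [228.73872172 134.13720666]
[50 48  8  9 56] [241.58928571 156.78571429] lid->stand [0.03349689 0.08482909] stage-> [0.03325436 0.21897347]
```

```bash
python3 - <<'E'
from bench import *
from h import *
p=np.load('p.npy');c,s=np.cos(p[2]),np.sin(p[2]);R=np.array([[c,-s],[s,c]])
f=grab_frame('top');g=cv2.cvtColor(f['pixels'],cv2.COLOR_RGB2GRAY)[240:315,125:225]
a=cv2.resize(g,None,fx=4,fy=4,interpolation=cv2.INTER_CUBIC)
for lo,hi,z in((34,46,.153),(66,86,.068)):
    h=cv2.HoughCircles(a,cv2.HOUGH_GRADIENT,1,40,param1=60,param2=15,minRadius=lo,maxRadius=hi)
    if h is not None:
        for q in h[0][:2]:
            u=(q[:2]+.5)/4-.5+[125,240];print(z,u,q[2]/4,(ray(f,u,z)[:2]-p[:2])@R)
print(g[22:52:2,20:76:2])
E
```

```text
0.153 [167.75 277.75] 10.525 [-0.0012346   0.20723737]
0.068 [176.   276.75] 19.4 [-0.00118136  0.20937588]
[[151 147 153 152 149 148 146 148 149 166 185 185 186 186 186 185 187 186
  186 186 185 186  61  57  54  55  52  56]
 [147 144 152 148 149 147 148 151 160 159 186 186 186 186 185 186 186 186
  186 186 186 182  52  53  57  55  56  54]
 [152 146 152 153 149 149 147 150 184 186 186 186 185 185 185 186 186 187
  186 186 186 110  56  55  56  53  55  45]
 [150 147 150 151 149 149 150 175 186 186 185 165 133 122 134 106 110 102
  147 186 182  56  55  56  53  55  56  32]
 [149 147 152 152 147 148 147 185 186 186 185 185 186 181 127 101 114 107
   71 122 102  55  57  57  57  56  51  37]
 [146 148 151 150 147 148 158 185 186 185 186 185 186 185 186 124 116 110
   82  75  62  61  60  60  60  59  39  46]
 [148 148 148 145 148 149 174 186 186 185 185 186 186 185 186 183  81 124
   98  78  65  66  64  64  65  65  28  59]
 [148 152 146 147 146 149 177 185 185 185 186 186 186 186 186 186  77 120
  106  68  69  68  68  66  66  62  32  62]
 [145 144 148 147 145 149 177 186 185 187 186 186 186 185 186 186 112 119
  105  74  69  67  71  69  71  51  31  55]
 [151 150 148 147 149 148 166 186 185 185 185 186 186 185 186 184  86 127
  101  72  74  74  73  73  73  34  47  51]
 [149 149 149 149 149 147 153 185 186 186 185 185 186 186 186 182  95 126
   80  73  74  74  75  76  73  30  50  51]
 [147 146 147 151 151 147 153 185 186 185 186 186 185 186 185 104 131 105
   77  78  78  78  77  76  65  51  52  53]
 [149 151 148 147 146 142 150 174 185 185 186 185 185 184 122 128 122  94
   83  83  82  81  82  80  50  50  52  51]
 [149 149 145 146 149 146 146 146 184 185 163 168 152 163 142 159 176 145
   89  87  86  85  86  54  49  51  53  51]
 [148 145 147 144 151 149 149 146 155 185 186 186 184 185 186 185 186 153
   93  89  90  90  51  47  49  53  52  50]]
```

The jar is upright and within 2 mm of the stage centre, and the stage position gives a slide of about 0.0245. Handing in.

```bash
python3 -c "
from bench import *
print(close_job())"
```

```text
the job is handed in; nothing more can be done
None
```

The job is handed in at about 19 s: the jar stands upright within about 2 mm of the stage centre, the leg is drawn out about 24.5–25 mm to the marker (within about 0.5 mm), and the lever is shut with the hand still gripping it and the leg at 30 N.

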